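Roll press: turn the star wheel until its grease nipple points up

TASK

The drive wheel of the roll press is due for greasing. With your fingertips, push its spokes round, going on to the next spoke as each one runs out of reach, until the grease nipple on the hub points straight up, and leave the wheel standing like that. Only push, do not take hold of a spoke or knob; keep off the nipple itself, and leave the other things on the bench as they are.

Things in the scene. Friction and masses are not known exactly. Their poses are not given: they have to be found in the camera images.
- press: bench-top roll press for battery electrodes, fixed: blue frames, two steel rolls, feed tables. Origin: centre of its underside, on the bench; z up; y along the rolls and the wheel's axle; x level, in the feed direction. Base 220 (x) by 250 mm (y), top 286 mm high; feed tables reach x = +-144 mm for |y| < 70 mm. On its -y side a grey gear case, 250 mm high, ends at y = -139 mm
- wheel_hub (a point): centre of the hub of the press's star wheel, on the axle, 145 mm above the bench, at x = 0, y = -200 mm of the press. The wheel turns in the upright plane through here along the press's x axis. Hub 56 mm across, 44 mm long along the axle; a bolt cap adds 15 mm on the -y side. This point's z axis turns with the wheel and points along the nipple; its y axis is the press's
- knob1 (a point): centre of the ball knob (black, 26 mm across) at the end of one of the wheel's five like spokes, 118 mm from the axle; its z axis points outward along the spoke. The spokes are straight round steel rods 12 mm thick, 72 degrees apart, in the wheel's plane; no rim; overall radius 131 mm. With the nipple up, this spoke leans 36 degrees from upright towards the press's +x
- nipple: brass grease nipple standing out radially from the hub midway between two spokes (36 degrees from each), in the wheel's plane; 17 mm across at its foot, 33 mm long, its tip 60 mm from the axle. Origin: at its foot, 27 mm from the axle; z axis along it, outward
- starwheel (a joint): angle of the star wheel, rad. 0 (or any whole number of turns) = nipple straight up; it grows as the top of the wheel moves towards the press's +x. Free both ways, no end stops; friction (about 0.4 N m) stops the wheel where it is left, it hardly coasts. Starts between 1.9 and 4.4
- knob2 (a point): like knob1, on the spoke 72 degrees farther round (counted the way in which the joint value grows)
- knob3 (a point): like knob1, on the spoke 144 degrees farther round (counted the way in which the joint value grows)
- knob4 (a point): like knob1, on the spoke 216 degrees farther round (counted the way in which the joint value grows)
- knob5 (a point): like knob1, on the spoke 288 degrees farther round (counted the way in which the joint value grows)
- grease_gun: bystander: mini grease gun of steel lying on the bench, 240 mm long along its x axis, 75 mm wide, 44 mm high, in front of the wheel; origin under its middle
- spanner: bystander: steel spanner lying on the bench beside the wheel, 150 mm long along its x axis; origin under its middle
- tin: bystander: plain aluminium tin, 60 mm across, 50 mm high, on the bench on the other side of the wheel; origin under its centre
- solvent: bystander: amber glass bottle, 76 mm across, 150 mm high; origin under its centre
- beaker: bystander: glass beaker, 68 mm across, 88 mm high; origin under its centre
- caliper: bystander: digital caliper lying on the bench, 200 mm long along its x axis; origin under its middle
- jar: bystander: white plastic jar, 72 mm across, 85 mm high; origin under its centre

How it is judged:
By the outcome, as a careful person would: the job done as asked, in the order asked, and still so for the second after the job is handed in, with the robot touching nothing.
It also fails if it takes over 61 s, if anything falls off the work surface, if the arm or the gripper's body presses on something with over 40 N, if the wrist force passes 120 N, or if a joint passes its speed limit or range.

ROBOT

A 6-joint arm with a two-finger parallel gripper is mounted at the origin on the work surface. World frame = base frame: x ahead of the robot, y to its left, z up, the work surface at z = 0. Lengths are in m, angles in rad, forces in N, time in s.
With the tool pointing down it reaches from about 0.275 to 0.85 m from the base axis. Payload 19 kg.
Tool frame: the origin (TCP) lies between the finger pads; the fingertips stand tip_reach ahead of it and the grasp point (between the pads) lies 5 mm behind it (tip_reach is the distance from the TCP to the fingertips, in m); z points along the fingers, y is the line along which they close (so a half turn about z gives the same grasp; the last joint's range is limited). The gripper opens to 85 mm and grips with 20 to 120 N. Pads are 22 mm wide; open, the fingers measure 114 mm over their backs; the gripper's body (76 mm by 85 mm) begins 54 mm behind the grasp point. The pads swing forward as they close: fully open they stand 13 mm farther back than shut.
Start: joints at [-1.37, 0.15, 1.437, -0, 1.554, -0.134], TCP at [0.189, -0.543, 0.245] pointing down, gripper open.
Joint ranges: [-2.8, 2.8], [-0.68, 2.1], [0.12, 2.68], [-1.39, 4.53], [0.16, 2.79], [-2.81, 2.81]. Speed limits (rad/s): [1.89, 1.89, 2.22, 3.01, 3.01, 3.01].

INTERFACE

Orientations are given as a 3x3 rotation matrix whose columns are the frame's x, y, z axes.
In Python, from rig import * gives the robot as it stands.
- The arm moves only by the tool jog_arm, never from a script. Its argument "moves" is a list that holds one entry, the list of rows, each a list of 5 numbers: the shift along the tool's x, y, z scaled (see below), then the turn about the tool's z scaled (see below), then the closure, from -1 (fully open) to 1 (shut). A call has 1 to 8 rows; each row is the pose to reach, as a shift and turn from the pose commanded when the call began, along the tool's axes at that moment, turning the shorter way round; what a row does not reach only later rows make up. The controller multiplies each number of a shift by 1 m and each number of a turn by 2 pi rad. A row lasts 1/10 s, in which the tool goes at most 50 mm and 8.59 degrees, less where a joint would pass 70% of its speed; a pose out of reach is approached as far as the arm can. A call with a number of a shift or a turn outside -1 to 1 is refused whole. A call with a gripper value outside its range is refused whole. The fingers move at their own pace and stop on an object; "grip_force" is the grip in N (left out, the last holds). Time passes only in rows, so rows that repeat a pose let the fingers close. It gives the time, the measured TCP pose, the force, the opening and the grip force at its end, in the units of the state.
- state(): the state, without advancing time (a new reading comes with each control period).
- snapshot(name): name is "scene" or "top" or "wrist"; returns a dict with "frame" (480x640x3 uint8, red, green, blue), "mtx" (3x3 intrinsics, pixels), "origin" and "rotation" of the camera in the world. Camera axes: x right, y down, z forward; pixel columns grow to the right and rows downward; lengths in m; the calibration is good to about 2 mm. A picture is of the moment at which its call begins. There is no depth.
- finish_job(): hands the job in; it is judged then, once.
The state is a dict: "time": time; "joint_pos": joint angles; "dq": joint speeds; "joint_efforts": joint torques, N m; "eef_pos": TCP position; "tcp_rot": TCP orientation; "contact_force": force on the tool from outside, world axes, zero at the start; "wrist_torque": the same for the moment, N m; "width": finger opening in m; "finger_force": force on a finger pad.
Only numpy, scipy, OpenCV 4.12 (cv2) and the standard library are available. Lean on these libraries where they do the work, as an engineer would, in place of code of your own. Each camera call takes 0.05 s, during which the arm holds its last target. There are 200 camera calls.

## Working session

There is one attempt and no reset: what is moved stays moved. The work goes in short steps, Python scripts to look and compute and a tool call to move; the robot and the scene stay as the last step left them, time stands still between calls to the robot, and variables do not carry over. Pictures are saved under pics/ and viewed, at most 10 in all, crops included, and the job is handed in when it is done.

Besides the shell and the picture viewer there is one more tool, called after "Call:" as name(argument=value, ...) on one line, values as JSON. jog_arm: Moves the arm, as the interface text tells. Shifts and turns lie within -1 to 1; 1 stands for 1 m of shift or 2 pi rad of turn. Its arguments: {"type":"object","properties":{"moves":{"type":"array"},"grip_force":{"type":"number"}},"required":["moves"]}

```bash
mkdir -p pics; ls
python3 - <<'E'
from rig import *
import cv2, pickle
d={}
for n in("scene","top"):
    s=snapshot(n); d[n]=s; cv2.imwrite(f"pics/{n}0.png",s["frame"][:,:,::-1]); print(n,s["mtx"].tolist(),s["origin"],s["rotation"])
pickle.dump(d,open("s0.pkl","wb"))
s=state(); print(s)
E
```

```text
pics
scene [[621.1856696858341, 0.0, 308.0218852204047], [0.0, 621.1856696858341, 241.2796850805342], [0.0, 0.0, 1.0]] [ 1.4118593  -0.03990588  1.41214114] [[ 0.05908896  0.8207451  -0.56823057]
 [ 0.99813118 -0.03969367  0.04646028]
 [ 0.01557689 -0.56991394 -0.82155673]]
top [[522.4100700943048, 0.0, 322.74523663061495], [0.0, 522.4100700943048, 235.61499894036905], [0.0, 0.0, 1.0]] [ 2.93311972e-01 -2.19956966e-04  1.51241492e+00] [[-0.02600315 -0.98181131  0.18807018]
 [-0.99959117  0.02777428  0.00678782]
 [-0.01188787 -0.18781678 -0.98213214]]
{'time': 0.1, 'joint_pos': array([-1.36997735e+00,  1.50911503e-01,  1.43791818e+00, -6.86498517e-05,
        1.55379373e+00, -1.33999125e-01]), 'dq': array([-0.00011995, -0.00068519,  0.00019059,  0.00031631, -0.00049756,
        0.00055978]), 'joint_efforts': array([ 3.75774209e-03, -7.14383268e+01, -5.71799433e+01,  1.94721832e-05,
        7.14442038e-03,  3.27344321e-05]), 'eef_pos': array([ 0.1888659 , -0.54289118,  0.24477406]), 'tcp_rot': array([[ 9.44469711e-01,  3.28598371e-01, -2.72868755e-04],
       [ 3.28598477e-01, -9.44469188e-01,  9.96356460e-04],
       [ 6.96849789e-05, -1.03069276e-03, -9.99999466e-01]]), 'contact_force': array([-0.13864055, -0.01535657, -0.30568631]), 'wrist_torque': array([ 0.00162852, -0.00697733,  0.01913242]), 'finger_force': 0.0, 'width': 0.085177804600807}
```

View pics/scene0.png

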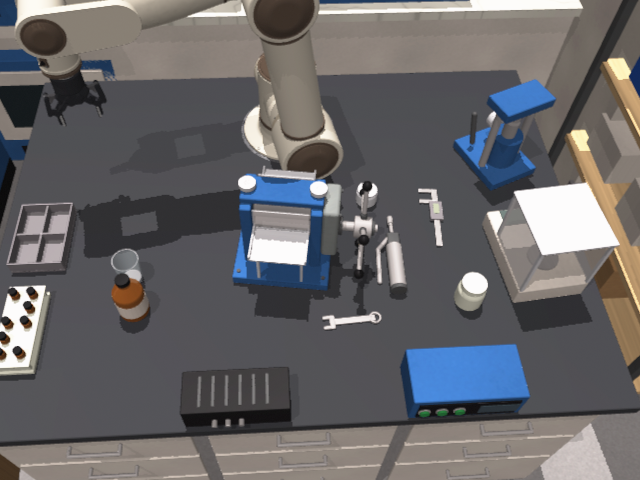

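View pics/top0.png

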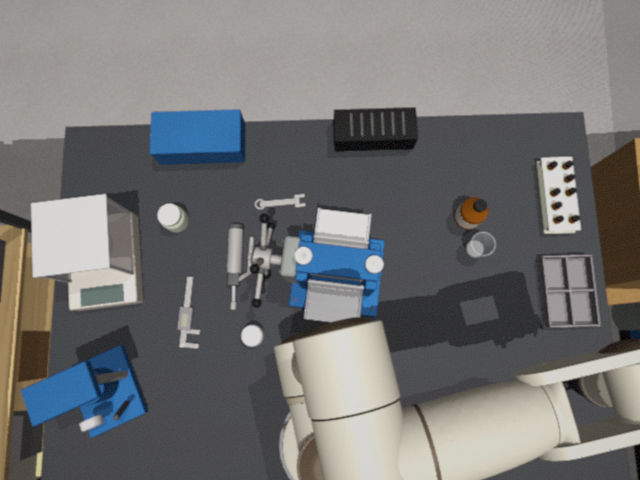

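The scene view shows the press at about (285,230) with its wheel on the right (hub at about 362,230). The grease gun lies beyond it (395,260), with the spanner at (352,320) and the tin at (367,195). The top view has the hub near (265,258). Next I'll zoom in.

Run:
```python
import cv2, pickle, numpy as np
d=pickle.load(open("s0.pkl","rb"))
a=d["scene"]["frame"][165:295,320:420,::-1]; b=d["top"]["frame"][200:330,220:320,::-1]
im=np.hstack([cv2.resize(c,None,fx=4,fy=4,interpolation=cv2.INTER_CUBIC) for c in(a,b)])
cv2.imwrite("pics/crop0.png",im)
```

```text
(no output)
```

View pics/crop0.png

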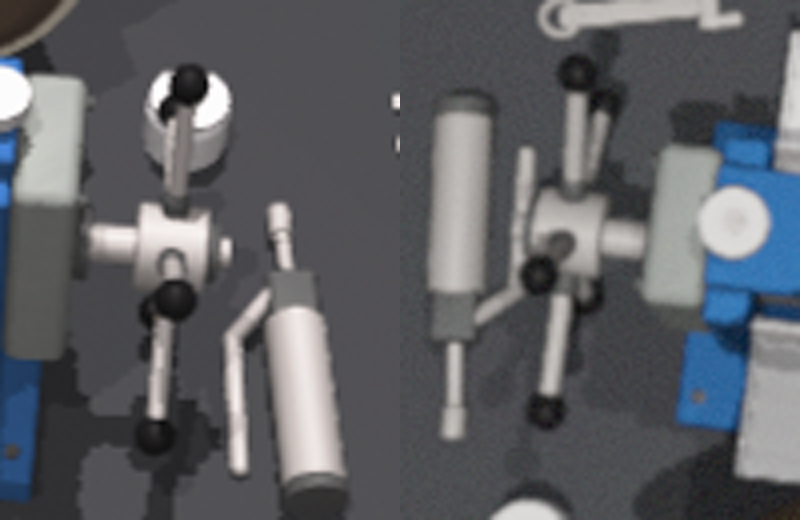

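In the crop, the upper knobs (full-image pixels) are at scene (367,186), (364,240) and (359,273.5). In the top view they are at (257,302.5), (255,268.5) and (264,218). I'll triangulate them and fit the wheel.

```bash
cat > vis.py <<'E'
import numpy as np
def ray(s,p):
    v=s["rotation"]@np.linalg.solve(s["mtx"],[p[0],p[1],1.]); return np.array(s["origin"]),v/np.linalg.norm(v)
def tri(s1,p1,s2,p2):
    o1,v1=ray(s1,p1);o2,v2=ray(s2,p2)
    t=np.linalg.lstsq(np.c_[v1,-v2],o2-o1,rcond=None)[0]
    a,b=o1+t[0]*v1,o2+t[1]*v2; return (a+b)/2,np.linalg.norm(a-b)
def onplane(s,p,z):
    o,v=ray(s,p); return o+v*(z-o[2])/v[2]
E
python3 - <<'E'
import pickle,numpy as np
from vis import *
d=pickle.load(open("s0.pkl","rb"));S,T=d["scene"],d["top"]
o=lambda x,y:(320+x/4-.4,165+y/4-.4)
q=lambda x,y:(220+(x-400)/4-.4,200+y/4-.4)
P=[]
for n,a,b in [("A",(189,84),(547,410)),("B",(176,299),(540,274)),("C",(155,434),(577,72)),("D low-x",(172,108),(590,295)),("E low+x",(150,312),(605,103))]:
    X,e=tri(S,o(*a),T,q(*b)); P.append(X); print(n,X.round(4),round(e,4))
P=np.array(P)[:3]
# circle centre thru A,B,C
m=P.mean(0); u,s,vt=np.linalg.svd(P-m); n=vt[2]; print("normal",n)
A=np.array([2*(P[1]-P[0]),2*(P[2]-P[0]),n]); c=np.linalg.solve(A,[P[1]@P[1]-P[0]@P[0],P[2]@P[2]-P[0]@P[0],n@m])
print("centre",c,np.linalg.norm(P-c,axis=1))
for p in [(0,0)]: pass
# frame top caps & base for yaw: knobs white (4,100) scene / (735,222) top
for n,b,z in [("tin",(527,525),.05)]: print(n,onplane(T,q(*b),z))
for n,p,z in [("gun0",(467,95),.03),("gun mid",(455,300),.03),("gun1",(453,430),.02),("case corners",(672,150),.25),("c2",(722,155),.25),("c3",(650,298),.25),("c4",(700,300),.25)]: print(n,onplane(T,q(*p),z).round(3))
for n,p,z in [("span l",(252,203),.005),("span r",(304,200),.005)]: print(n,onplane(T,p,z).round(3))
for n,p in [("caps1",((248,184),(374,264))),("caps2",((319,189),(303,255)))]: print(n,tri(S,p[0],T,p[1]))
E
```

```text
A [0.3826 0.1888 0.1676] 0.0102
B [0.4826 0.1926 0.0683] 0.0185
C [0.6153 0.1606 0.115 ] 0.0182
D low-x [0.4493 0.1596 0.2257] 0.0213
E low+x [0.5772 0.1443 0.1916] 0.0037
normal [-0.16249058 -0.96614663 -0.20039335]
centre [0.5093206  0.16201729 0.19411813] [0.13222995 0.13222995 0.13222995]
tin [0.3115288  0.21373554 0.05      ]
gun0 [0.621 0.26  0.03 ]
gun mid [0.471 0.268 0.03 ]
gun1 [0.38  0.271 0.02 ]
case corners [0.534 0.095 0.25 ]
c2 [0.53  0.064 0.25 ]
c3 [0.443 0.11  0.25 ]
c4 [0.441 0.079 0.25 ]
span l [0.687 0.218 0.005]
span r [0.691 0.063 0.005]
caps1 (array([ 0.45728379, -0.10976391,  0.28014791]), np.float64(0.0035997360795564036))
caps2 (array([0.48310243, 0.05750264, 0.28332108]), np.float64(0.0020663422306034843))
```

Run:
```python
import pickle,numpy as np
from vis import *
d=pickle.load(open("s0.pkl","rb"));S,T=d["scene"],d["top"]
o=lambda x,y:(320+x/4-.4,165+y/4-.4)
q=lambda x,y:(220+(x-400)/4-.4,200+y/4-.4)
for p in [((137,203),(607,215)),]: pass
# axle/hub by bolt cap and hub centre pixels
print("hub tri",tri(S,o(177,246),T,q(570,230)))
yp=np.array([-.153,-.988,0]);yp/=np.linalg.norm(yp);xp=np.array([yp[1],-yp[0],0])
H=np.array([.501,.172,.145])
for s,f,L in [(S,o,[(189,84),(172,108),(176,299),(155,434),(150,312)]),(T,q,[(577,72),(605,103),(540,274),(547,410),(590,295)])]:
  for p in L:
    O,v=ray(s,f(*p)); X=O+v*((H-O)@yp)/(v@yp); r=X-H
    print(p,X.round(3),"r",np.linalg.norm(r).round(3),"ang",np.degrees(np.arctan2(r@xp,r[2])).round(1))
```

```text
hub tri (array([0.50085125, 0.17239172, 0.15213402]), np.float64(0.003997275757778809))
(189, 84) [0.432 0.183 0.228] r 0.108 ang 39.8
(172, 108) [0.298 0.203 0.039] r 0.231 ang 117.2
(176, 299) [0.583 0.159 0.212] r 0.106 ang -50.9
(155, 434) [0.583 0.159 0.061] r 0.118 ang -135.4
(150, 312) [ 0.371  0.192 -0.11 ] r 0.287 ang 152.7
(577, 72) [0.593 0.158 0.214] r 0.116 ang -53.5
(605, 103) [0.604 0.156 0.066] r 0.131 ang -127.3
(540, 274) [0.461 0.178 0.238] r 0.101 ang 23.7
(547, 410) [0.385 0.19  0.122] r 0.119 ang 101.1
(590, 295) [ 0.476  0.176 -0.006] r 0.153 ang 170.7
```

Run:
```python
import pickle,numpy as np
from vis import *
d=pickle.load(open("s0.pkl","rb"));S,T=d["scene"],d["top"]
o=lambda x,y:(320+x/4-.4,165+y/4-.4)
q=lambda x,y:(220+(x-400)/4-.4,200+y/4-.4)
P=[]
yp=np.array([-.153,-.988,0]);yp/=np.linalg.norm(yp);xp=np.array([yp[1],-yp[0],0])
H=np.array([.501,.172,.145])
for a,b in [((189,84),(540,274)),((176,299),(577,72)),((155,434),(605,103)),((172,108),(547,410)),((150,312),(590,295))]:
    X,e=tri(S,o(*a),T,q(*b)); r=X-H;P.append(X)
    print(X.round(4),round(e,4),"r",np.linalg.norm(r).round(3),"out of plane",(r@yp).round(4),"ang",np.degrees(np.arctan2(r@xp,r[2])).round(1))
P=np.array(P);m=P.mean(0);print(m,np.linalg.svd(P-m)[2][2])
```

```text
[0.4581 0.176  0.2592] 0.0016 r 0.122 out of plane 0.0026 ang 20.6
[0.5907 0.157  0.2238] 0.0009 r 0.12 out of plane 0.0011 ang -49.1
[0.5993 0.1545 0.0883] 0.0018 r 0.115 out of plane 0.0023 ang -119.6
[0.3837 0.1857 0.1453] 0.002 r 0.118 out of plane 0.0044 ang 89.8
[0.4712 0.1703 0.0367] 0.0011 r 0.112 out of plane 0.0062 ang 164.9
[0.50060645 0.16869048 0.15066629] [-0.1390627  -0.99016763  0.01515371]
```

The triangulation is consistent: radii are about 0.118, the points lie in one plane, and spokes sit at 21.3° + 72k. So θ is either 129.3° or 201.3°. I'll check which by projecting the nipple for each case.

Run:
```python
import pickle,numpy as np,cv2
import rig
print([n for n in dir(rig) if not n.startswith('_')], getattr(rig,'tip_reach',None))
d=pickle.load(open("s0.pkl","rb"))
yp=np.array([-.150,-.9887,0]);xp=np.array([yp[1],-yp[0],0]);H=np.array([.5006,.170,.148])
out=[]
for n,f in(("scene",lambda p:((p[0]-320)*8,(p[1]-195)*8)),("top",lambda p:((p[0]-240)*8,(p[1]-225)*8))):
  s=d[n]; 
  c=s["frame"][195:265,320:370,::-1] if n=="scene" else s["frame"][225:295,240:290,::-1]
  c=cv2.resize(c,None,fx=8,fy=8,interpolation=cv2.INTER_CUBIC)
  c=np.clip(c.astype(float)*1.5,0,255).astype(np.uint8)
  for a,col in((129.3,(0,255,0)),(201.3,(0,0,255))):
    for r in(.03,.045,.06):
      X=H+r*(np.sin(np.radians(a))*xp+np.cos(np.radians(a))*np.array([0,0,1])); v=s["rotation"].T@(X-s["origin"]); p=s["mtx"]@v; p=p[:2]/p[2]
      cv2.circle(c,tuple(int(z) for z in f(p)),3,col,-1)
  out.append(c)
cv2.imwrite("pics/nip.png",np.hstack(out))
```

```text
['IKError', 'finish_job', 'snapshot', 'state', 'tip_reach'] 0.014
```

View pics/nip.png

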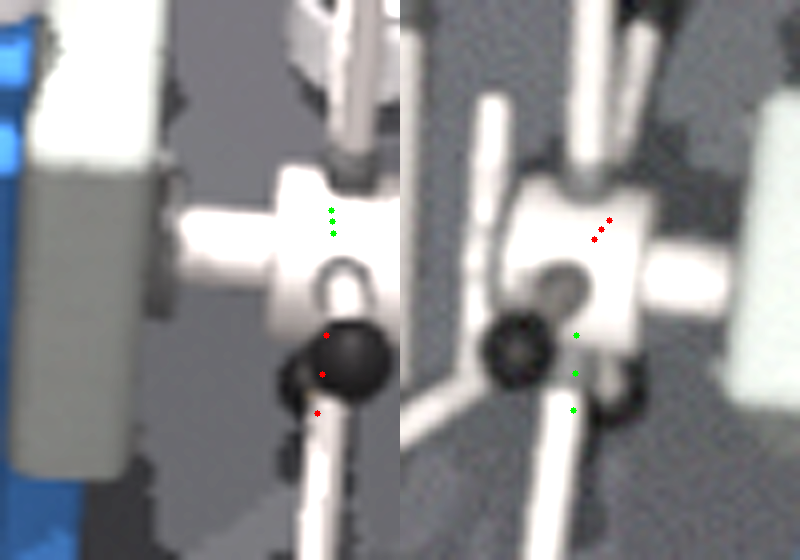

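The nipple is hidden in both views (either dot set falls under the hub or a spoke). Pushing the +x-world side down moves it into sight either way, so I'll start with that.

Call:
jog_arm(moves=[[[0,0,-0.05,0.0239,1],[0,0,-0.1,0.0477,1],[0,0,-0.15,0.07,1],[0,0,-0.175,0.0775,1],[0.035,-0.034,-0.175,0.0775,1],[0.07,-0.068,-0.175,0.0775,1],[0.105,-0.102,-0.175,0.0775,1],[0.14,-0.136,-0.175,0.0775,1]]])

```text
time: 0.9
eef_pos: [0.2768, -0.3669, 0.42]
tcp_rot: [[0.988, -0.152, -0.0], [-0.152, -0.988, 0.0], [-0.0, -0.0, -1.0]]
contact_force: [1.4, -0.6, 0.4]
width: -0.0002
finger_force: 0.0
```

```bash
cat > go.py <<'E'
import numpy as np
from rig import *
yp=np.array([-.150,-.9887,0]);e=np.array([.9887,-.150,0]);H=np.array([.5006,.170,.148])
def shift(u,z,lat=0):  # tip centre at u along e, z above hub
    s=state(); P=H+u*e+lat*yp+np.array([0,0,z+tip_reach])
    return (s["tcp_rot"].T@(P-s["eef_pos"])).round(4)
def push(al,r):
    a=np.radians(al); return r*np.sin(a)-.006*np.cos(a)-.011, r*np.cos(a)+.006*np.sin(a)
E
python3 -c "
from go import *
s=state();print(s['eef_pos'],s['tcp_rot'].round(3).tolist(),s['width'],s['joint_pos'].round(2));print(shift(.055,.258))"
```

```text
[ 0.27680832 -0.3668602   0.41996406] [[0.988, -0.152, -0.0], [-0.152, -0.988, 0.0], [-0.0, -0.0, -1.0]] -0.00017020081977226268 [-1.09 -0.09  1.34  0.    1.9   0.63]
[ 1.946e-01 -5.648e-01  2.000e-04]
```

Call:
jog_arm(moves=[[[0.015,-0.044,0,0,1],[0.03,-0.088,0,0,1],[0.045,-0.132,0,0,1],[0.06,-0.176,0,0,1],[0.075,-0.22,0,0,1],[0.09,-0.264,0,0,1],[0.105,-0.308,0,0,1],[0.12,-0.352,0,0,1]]])

```text
time: 1.7
eef_pos: [0.4488, -0.0369, 0.4202]
tcp_rot: [[0.988, -0.151, 0.0], [-0.151, -0.988, 0.0], [0.0, -0.0, -1.0]]
contact_force: [0.9, -0.5, 0.4]
width: 0.0001
finger_force: 0.0
```

Call:
jog_arm(moves=[[[0.0149,-0.0426,0,0,1],[0.0298,-0.085,0,0,1],[0.0446,-0.128,0,0,1],[0.06,-0.17,0,0,1],[0.0746,-0.2128,0,0,1],[0.0746,-0.2128,0,0,1],[0.0746,-0.2128,0,0,1],[0.0746,-0.2128,0,0,1]]])

```text
time: 2.5
eef_pos: [0.5542, 0.1596, 0.4204]
tcp_rot: [[0.988, -0.152, -0.0], [-0.152, -0.988, -0.0], [-0.0, 0.0, -1.0]]
contact_force: [-0.2, -0.8, 0.9]
width: -0.0002
finger_force: 0.0
```

```bash
python3 -c "
from go import *
import cv2
s=state();print(s['time'],s['eef_pos'],s['tcp_rot'].round(3).tolist(),s['joint_pos'].round(2))
print(shift(.05,.11))
for a,r in ((45,.09),(55,.092),(65,.095),(72,.098),(78,.1)): print(a,push(a,r),shift(*push(a,r)))
cv2.imwrite('pics/w1.png',snapshot('wrist')['frame'][:,:,::-1])"
```

```text
2.5 [0.55417834 0.15956811 0.42036991] [[0.988, -0.152, -0.0], [-0.152, -0.988, -0.0], [-0.0, 0.0, -1.0]] [ 0.15  0.16  1.08 -0.    1.9   1.87]
[-0.0045 -0.0023  0.1484]
45 (np.float64(0.048396969619669994), np.float64(0.06788225099390856)) [-0.0061 -0.0023  0.1905]
55 (np.float64(0.060920529456480965), np.float64(0.0576839444100302)) [ 0.0064 -0.0023  0.2007]
65 (np.float64(0.07256353019803755), np.float64(0.04558658158758635)) [ 0.018  -0.0023  0.2128]
72 (np.float64(0.08034943663067537), np.float64(0.03599000454651577)) [ 0.0258 -0.0024  0.2224]
78 (np.float64(0.08556728992847401), np.float64(0.02666005468617878)) [ 0.0311 -0.0024  0.2317]
```

View pics/w1.png

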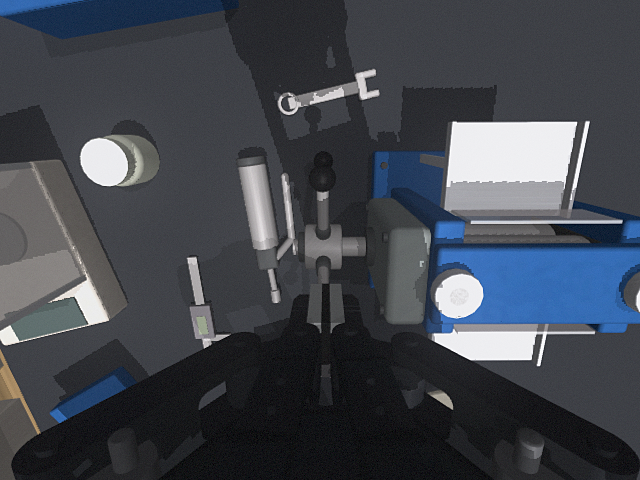

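The wrist view shows the wheel edge-on below, with the hub at (323,245), the near knob at (322,178) and the fingers in the wheel's plane. First stroke now.

Call:
jog_arm(moves=[[[-0.006,-0.002,0.05,0,1],[-0.006,-0.002,0.1,0,1],[-0.006,-0.002,0.15,0,1],[-0.006,-0.002,0.19,0,1],[0.006,-0.002,0.201,0,1],[0.018,-0.002,0.213,0,1],[0.026,-0.002,0.222,0,1],[0.031,-0.002,0.232,0,1]]])

```text
time: 3.35
eef_pos: [0.5866, 0.1568, 0.1894]
tcp_rot: [[0.988, -0.152, 0.002], [-0.152, -0.988, 0.0], [0.002, -0.001, -1.0]]
contact_force: [-4.2, -0.2, 3.4]
width: -0.0003
finger_force: 2.3
```

Call:
jog_arm(moves=[[[0,0,0,0,1],[0,0,0,0,1],[0,0,-0.05,0,1],[-0.01,0,-0.1,0,1],[-0.04,0,-0.15,0,1],[-0.08,0,-0.2,0,1],[-0.12,0,-0.2,0,1],[-0.12,0,-0.2,0,1]]])

```text
time: 4.15
eef_pos: [0.4635, 0.1764, 0.393]
tcp_rot: [[0.989, -0.15, 0.007], [-0.15, -0.989, 0.002], [0.006, -0.003, -1.0]]
contact_force: [0.4, -1.1, 0.2]
width: 0.0001
finger_force: 0.0
```

```bash
python3 -c "
from go import *
import cv2,numpy as np,pickle
s=state();print(s['time'],s['eef_pos'],s['tcp_rot'].round(3).tolist(),s['joint_pos'].round(2))
d={n:snapshot(n) for n in('scene','top','wrist')};pickle.dump(d,open('s1.pkl','wb'))
c=[cv2.resize(f,None,fx=5,fy=5,interpolation=cv2.INTER_CUBIC) for f in (d['scene']['frame'][170:290,330:410],d['top']['frame'][200:320,230:310])]
cv2.imwrite('pics/c1.png',np.hstack(c)[:,:,::-1])
"
```

```text
4.15 [0.46346374 0.176355   0.39302986] [[0.989, -0.15, 0.007], [-0.15, -0.989, 0.002], [0.006, -0.003, -1.0]] [ 0.21 -0.03  1.33  0.    1.83  1.93]
```

View pics/c1.png

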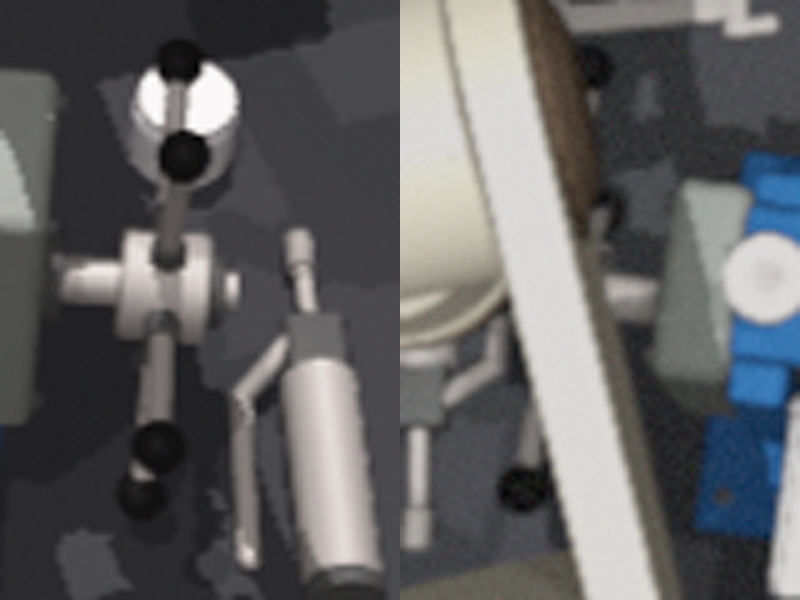

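Scene view: the wheel has turned. Knobs are now at full-image (366,201), (366,182), (361,259) and (358,269). The arm blocks the top view. I'll compute the angle and look for brass in the wrist image.

```bash
cat >> go.py <<'E'
from scipy.optimize import least_squares
def proj(s,X):
    p=s["mtx"]@(s["rotation"].T@(X-s["origin"])); return p[:2]/p[2]
def knob(al,r=.118): # al: lean toward world +x (e), deg
    a=np.radians(al); return H+r*(np.sin(a)*e+np.array([0,0,np.cos(a)]))
def fit(s,obs):      # obs: list of (pixel, rough al); returns al offset mod 72 via least squares
    f=lambda x: np.concatenate([proj(s,knob(a+x[0]))-np.array(p)-x[1:] for p,a in obs])
    r=least_squares(f,[0,0,0]); return r.x, np.abs(r.fun).max()
E
python3 -c "
from go import *
import pickle,cv2
d=pickle.load(open('s1.pkl','rb'))
b=77
for sgn in (b,):
  print([ (a,proj(d['scene'],knob(a)).round(1)) for a in (b-144,b-72,b,b+72,b+144)])
print(fit(d['scene'],[((366.2,201),b-72),((366,182.2),b-144),((361,259),b),((358,268.7),b+72)]))
w=d['wrist'];c=w['frame'].copy()
for th in (101,173):
  print(th,[proj(w,knob(-th,r)).round(0) for r in (.03,.06)])
cv2.imwrite('pics/w2.png',c[:,:,::-1])
"
```

```text
[(-67, array([365.3, 182.3])), (5, array([366.1, 201.2])), (77, array([360.9, 259.4])), (149, array([357.6, 268.8])), (221, array([360.3, 223.4]))]
(array([-0.12181858, -0.32232877,  0.18594478]), np.float64(0.38464222761577177))
101 [array([326., 200.]), array([326., 225.])]
173 [array([326., 175.]), array([326., 175.])]
```

View pics/w2.png

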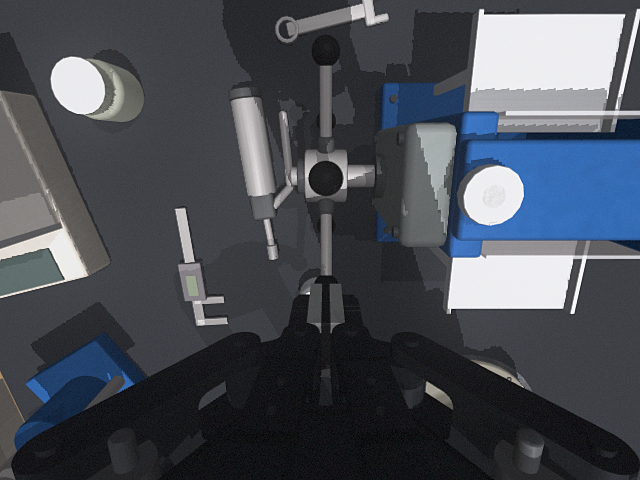

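The fit gives a residual under 0.4 px, with a spoke at α = 76.9°, so θ is either 102° or 174°. The wrist view shows the hub at (325,178), the robot-side spoke at (326,240) and no obvious brass. I'll check the colour numbers along the wheel's plane.

```bash
python3 -c "
import pickle,cv2,numpy as np
d=pickle.load(open('s1.pkl','rb'))
f=d['wrist']['frame'].astype(int)
for r in range(192,236,4): print(r,[tuple(f[r,c]) for c in range(314,340,3)])
hs=cv2.cvtColor(d['wrist']['frame'],cv2.COLOR_RGB2HSV)
m=cv2.inRange(hs,(10,60,50),(32,255,255)); n,l,st,ce=cv2.connectedComponentsWithStats(m)
print([(st[i].tolist()) for i in range(1,n) if st[i,4]>3][:20])
for k in ('s0','s1'):
  dd=pickle.load(open(k+'.pkl','rb'))
  for v in('scene','top'):
    hs=cv2.cvtColor(dd[v]['frame'],cv2.COLOR_RGB2HSV);m=cv2.inRange(hs,(10,60,30),(32,255,255));n,l,st,ce=cv2.connectedComponentsWithStats(m)
    print(k,v,[st[i].tolist() for i in range(1,n) if 200<ce[i][1]<320 and 220<ce[i][0]<420])
"
```

```text
192 [(np.int64(140), np.int64(139), np.int64(140)), (np.int64(16), np.int64(15), np.int64(14)), (np.int64(27), np.int64(26), np.int64(29)), (np.int64(33), np.int64(32), np.int64(35)), (np.int64(26), np.int64(23), np.int64(25)), (np.int64(27), np.int64(28), np.int64(30)), (np.int64(29), np.int64(31), np.int64(30)), (np.int64(33), np.int64(32), np.int64(37)), (np.int64(111), np.int64(106), np.int64(108))]
196 [(np.int64(113), np.int64(110), np.int64(111)), (np.int64(81), np.int64(78), np.int64(78)), (np.int64(91), np.int64(91), np.int64(89)), (np.int64(85), np.int64(84), np.int64(85)), (np.int64(78), np.int64(77), np.int64(79)), (np.int64(92), np.int64(91), np.int64(92)), (np.int64(94), np.int64(92), np.int64(94)), (np.int64(91), np.int64(90), np.int64(90)), (np.int64(93), np.int64(92), np.int64(92))]
200 [(np.int64(72), np.int64(71), np.int64(72)), (np.int64(78), np.int64(74), np.int64(76)), (np.int64(44), np.int64(44), np.int64(47)), (np.int64(53), np.int64(55), np.int64(57)), (np.int64(59), np.int64(59), np.int64(60)), (np.int64(56), np.int64(57), np.int64(57)), (np.int64(52), np.in
[... 2836 characters left out ...]
, np.int64(18), np.int64(19)), (np.int64(34), np.int64(37), np.int64(40)), (np.int64(37), np.int64(37), np.int64(40))]
232 [(np.int64(69), np.int64(71), np.int64(75)), (np.int64(33), np.int64(36), np.int64(38)), (np.int64(50), np.int64(50), np.int64(50)), (np.int64(116), np.int64(116), np.int64(116)), (np.int64(133), np.int64(128), np.int64(132)), (np.int64(113), np.int64(111), np.int64(112)), (np.int64(18), np.int64(18), np.int64(22)), (np.int64(31), np.int64(36), np.int64(38)), (np.int64(36), np.int64(35), np.int64(38))]
[[0, 371, 25, 51, 80]]
s0 scene []
s0 top [[268, 217, 1, 1, 1]]
s1 scene []
s1 top [[254, 193, 16, 55, 340], [268, 214, 1, 1, 1], [250, 260, 1, 1, 1], [246, 264, 1, 1, 1]]
```

There's no brass in sight, so the nipple points down or is hidden behind a spoke collar. Next stroke in the same direction: spoke from α=5° to 77°.

```bash
python3 -c "
from go import *
s=state();print(s['eef_pos'],s['tcp_rot'].round(4).tolist())
print(shift(-.04,.15),shift(-.035,.085))
for a,r in ((10,.088),(20,.088),(28,.088),(36,.088),(44,.09),(52,.092),(60,.094),(68,.096),(74,.098),(78,.1)): print(a,shift(*push(a,r)))"
```

```text
[0.46653415 0.17573254 0.38899313] [[0.9885, -0.151, 0.0017], [-0.151, -0.9885, 0.0004], [0.0016, -0.0006, -1.0]]
[-0.0056  0.0006  0.077 ] [-0.0007  0.0006  0.142 ]
10 [0.0327 0.0006 0.1393]
20 [0.0478 0.0006 0.1423]
28 [0.0593 0.0006 0.1466]
36 [0.0702 0.0006 0.1524]
44 [0.0815 0.0006 0.1582]
52 [0.0921 0.0006 0.1658]
60 [0.1017 0.0006 0.175 ]
68 [0.11   0.0006 0.1856]
74 [0.1158 0.0006 0.1944]
78 [0.1198 0.0006 0.2005]
```

Call:
jog_arm(moves=[[[-0.005,0,0.045,0,1],[-0.003,0,0.09,0,1],[0,0,0.139,0,1],[0.008,0,0.139,0,1],[0.02,0,0.139,0,1],[0.033,0,0.139,0,1],[0.048,0,0.142,0,1],[0.059,0,0.147,0,1]]])

```text
time: 5.1
eef_pos: [0.5275, 0.1665, 0.2432]
tcp_rot: [[0.988, -0.152, 0.003], [-0.152, -0.988, 0.001], [0.003, -0.001, -1.0]]
contact_force: [-3.4, 0.7, 6.0]
width: -0.0003
finger_force: 2.7
```

Call:
jog_arm(moves=[[[0.011,0,0.006,0,1],[0.022,0,0.011,0,1],[0.033,0,0.019,0,1],[0.043,0,0.028,0,1],[0.051,0,0.039,0,1],[0.057,0,0.047,0,1],[0.061,0,0.054,0,1],[0.061,0,0.054,0,1]]])

```text
time: 5.9
eef_pos: [0.5859, 0.1573, 0.1866]
tcp_rot: [[0.988, -0.152, -0.0], [-0.152, -0.988, -0.0], [-0.0, 0.0, -1.0]]
contact_force: [0.4, -0.0, -0.1]
width: -0.0002
finger_force: 0.0
```

Call:
jog_arm(moves=[[[0,0,0,0,1],[0,0,-0.05,0,1],[-0.01,0,-0.1,0,1],[-0.04,0,-0.15,0,1],[-0.08,0,-0.2,0,1],[-0.12,0,-0.2,0,1],[-0.12,0,-0.2,0,1],[-0.12,0,-0.2,0,1]]])

```text
time: 6.7
eef_pos: [0.4658, 0.1759, 0.3892]
tcp_rot: [[0.989, -0.151, 0.004], [-0.151, -0.989, 0.001], [0.004, -0.001, -1.0]]
contact_force: [0.7, 0.0, 0.4]
width: -0.0001
finger_force: 0.0
```

```bash
cat > look.py <<'E'
from go import *
import cv2,pickle,sys
k=sys.argv[1]
s=state();print(s['time'],s['eef_pos'],s['contact_force'].round(1))
d={n:snapshot(n) for n in('scene','wrist')};pickle.dump(d,open(k+'.pkl','wb'))
c=[cv2.resize(d['scene']['frame'][170:290,330:410],None,fx=5,fy=5,interpolation=cv2.INTER_CUBIC),cv2.resize(d['wrist']['frame'][0:300,220:420],None,fx=2,fy=2)]
cv2.imwrite('pics/'+k+'.png',np.hstack(c)[:,:,::-1])
E
python3 look.py s2
```

```text
6.7 [0.46575246 0.17592064 0.38915202] [0.7 0.  0.4]
```

View pics/s2.png

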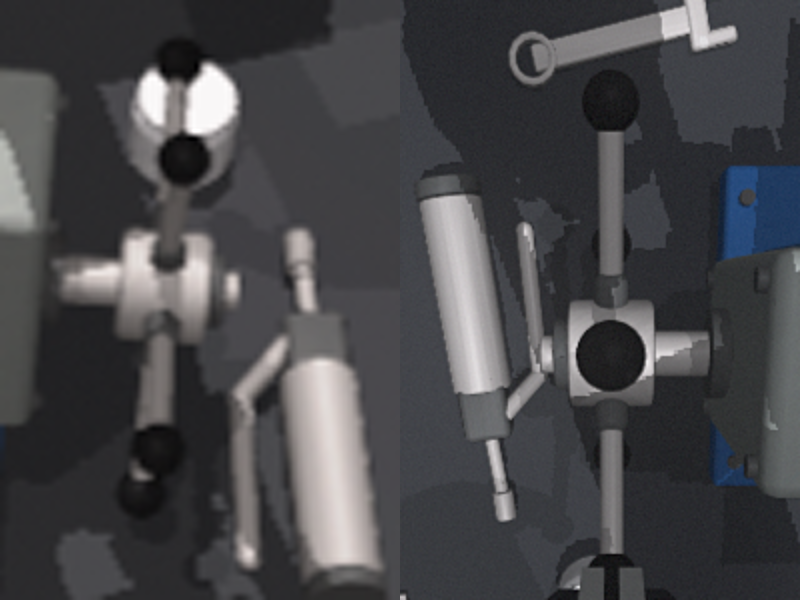

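Scene and wrist views: the wheel advanced exactly one spoke pitch, to about α = 77.5° again. No nipple shows at 30°, so the start was θ≈201° and it's now about 102°. I'll repeat the same stroke.

Call:
jog_arm(moves=[[[-0.005,0,0.045,0,1],[-0.003,0,0.09,0,1],[0,0,0.139,0,1],[0.008,0,0.139,0,1],[0.02,0,0.139,0,1],[0.033,0,0.139,0,1],[0.048,0,0.142,0,1],[0.059,0,0.147,0,1]]])

```text
time: 7.6
eef_pos: [0.5275, 0.1665, 0.2421]
tcp_rot: [[0.988, -0.152, 0.003], [-0.152, -0.988, 0.001], [0.003, -0.001, -1.0]]
contact_force: [-2.9, 0.5, 6.2]
width: -0.0001
finger_force: 2.7
```

Call:
jog_arm(moves=[[[0.011,0,0.006,0,1],[0.022,0,0.011,0,1],[0.033,0,0.019,0,1],[0.043,0,0.028,0,1],[0.051,0,0.039,0,1],[0.057,0,0.047,0,1],[0.061,0,0.054,0,1],[0.061,0,0.054,0,1]]])

```text
time: 8.4
eef_pos: [0.5859, 0.1573, 0.1856]
tcp_rot: [[0.988, -0.152, -0.0], [-0.152, -0.988, -0.0], [-0.0, 0.0, -1.0]]
contact_force: [-0.5, -0.0, -0.3]
width: 0.0003
finger_force: 0.0
```

Call:
jog_arm(moves=[[[0,0,0,0,1],[0,0,-0.05,0,1],[-0.01,0,-0.1,0,1],[-0.04,0,-0.15,0,1],[-0.08,0,-0.2,0,1],[-0.12,0,-0.2,0,1],[-0.12,0,-0.2,0,1],[-0.12,0,-0.2,0,1]]])

```text
time: 9.2
eef_pos: [0.4658, 0.1759, 0.3882]
tcp_rot: [[0.989, -0.151, 0.004], [-0.151, -0.989, 0.001], [0.004, -0.001, -1.0]]
contact_force: [0.8, -1.2, -0.7]
width: 0.0002
finger_force: 0.0
```

```bash
python3 look.py s3; python3 -c "
from go import *
import pickle,cv2
w=pickle.load(open('s3.pkl','rb'))['wrist'];print([(r,proj(w,knob(-29.6,r)).round(0)) for r in(.03,.06)])
for a,r in ((10,.088),(16,.088),(22,.088),(28,.088),(34,.088),(36,.088)): print(a,shift(*push(a,r)))"
```

```text
9.2 [0.46576128 0.17590563 0.38815614] [ 0.8 -1.2 -0.7]
[(0.03, array([326., 193.])), (0.06, array([326., 213.]))]
10 [0.0323 0.0004 0.1363]
16 [0.0414 0.0004 0.1377]
22 [0.0504 0.0004 0.1402]
28 [0.059  0.0004 0.1435]
34 [0.0672 0.0004 0.1477]
36 [0.0698 0.0003 0.1493]
```

View pics/s3.png

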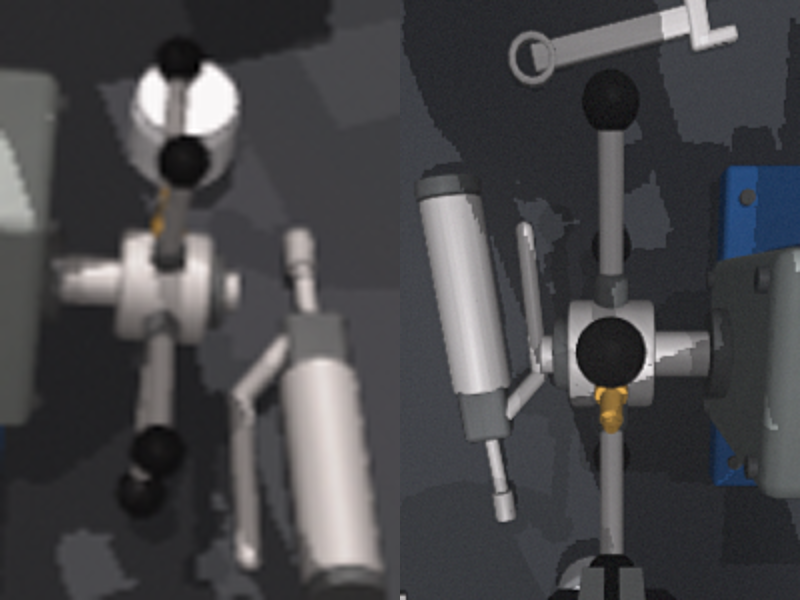

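The brass nipple is now visible at wrist-crop (610,408), about 30° on the robot's side. Now the last push, stopping slightly short at α≈34°, then a measurement. The tip stays well above the nipple.

Call:
jog_arm(moves=[[[-0.005,0,0.045,0,1],[-0.003,0,0.09,0,1],[0,0,0.136,0,1],[0.012,0,0.136,0,1],[0.025,0,0.136,0,1],[0.033,0,0.136,0,1],[0.042,0,0.138,0,1],[0.05,0,0.14,0,1]]])

```text
time: 10.1
eef_pos: [0.5177, 0.168, 0.2477]
tcp_rot: [[0.988, -0.152, 0.002], [-0.152, -0.988, 0.001], [0.002, -0.001, -1.0]]
contact_force: [-3.9, 1.4, 3.3]
width: -0.0002
finger_force: 2.2
```

Call:
jog_arm(moves=[[[0.005,0,0.002,0,1],[0.009,0,0.004,0,1],[0.013,0,0.006,0,1],[0.017,0,0.0075,0,1],[0.017,0,0.0075,0,1],[0.017,0,0.0075,0,1],[0.017,0,0.0075,0,1],[0.017,0,0.0075,0,1]]])

```text
time: 10.9
eef_pos: [0.5329, 0.1655, 0.2388]
tcp_rot: [[0.988, -0.152, 0.0], [-0.152, -0.988, 0.0], [0.0, -0.0, -1.0]]
contact_force: [-0.2, 0.1, -0.8]
width: 0.0001
finger_force: 0.0
```

Call:
jog_arm(moves=[[[-0.01,0,-0.01,0,1],[-0.025,0,-0.05,0,1],[-0.05,0,-0.09,0,1],[-0.068,0,-0.14,0,1],[-0.11,0,-0.14,0,1],[-0.11,0,-0.14,0,1],[-0.11,0,-0.14,0,1],[-0.11,0,-0.14,0,1]]])

```text
time: 11.7
eef_pos: [0.4242, 0.1821, 0.3787]
tcp_rot: [[0.988, -0.152, -0.0], [-0.152, -0.988, -0.0], [-0.0, 0.0, -1.0]]
contact_force: [-0.5, -0.2, 0.5]
width: -0.0
finger_force: 0.0
```

```bash
python3 look.py s4; python3 -c "
from go import *
import pickle,cv2
d=pickle.load(open('s4.pkl','rb'));w=d['wrist']
print([(a,proj(d['scene'],knob(a)).round(1)) for a in(34,-38,106,-110,178)])
print([(a,proj(w,knob(a)).round(1)) for a in(34,-38,106)],[proj(w,knob(-2,r)).round(1) for r in(.03,.06)])
"
```

```text
11.7 [0.42419718 0.18205912 0.37872208] [-0.5 -0.2  0.5]
[(34, array([364.4, 225.1])), (-38, array([366.5, 181.2])), (106, array([358.9, 272. ])), (-110, array([362.4, 202.6])), (178, array([358.1, 254.3]))]
[(34, array([326. ,  26.8])), (-38, array([326.2, 225.3])), (106, array([325.7,  13.4]))] [array([325.9, 132.7]), array([326. , 133.5])]
```

View pics/s4.png

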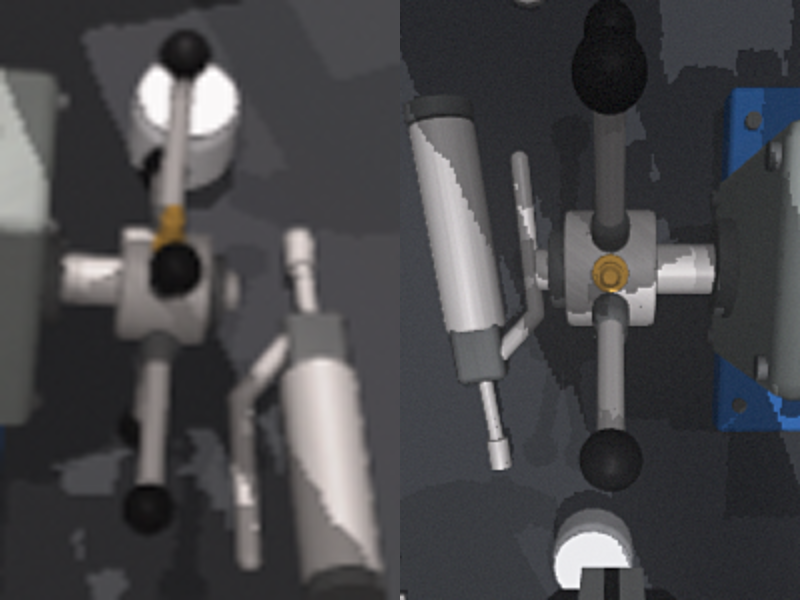

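Scene and wrist views: the nipple now points nearly up (wrist crop (610,273)), with knobs at wrist crop (610,72) and (611,459). For the exact angle I'll fit knob circles in both views.

```bash
cat > ang.py <<'E'
from go import *
import cv2,pickle,sys
def circ(g,p,R,rr):  # dark knob: subpixel circle centre near p by Hough on upscaled crop
    k=6;x0,y0=int(p[0]-R),max(int(p[1]-R),0)
    c=cv2.resize(g[y0:int(p[1]+R),x0:x0+2*R],None,fx=k,fy=k,interpolation=cv2.INTER_CUBIC)
    h=cv2.HoughCircles(c,cv2.HOUGH_GRADIENT_ALT,1,5*k,param1=100,param2=.3,minRadius=int(rr[0]*k),maxRadius=int(rr[1]*k))
    return [] if h is None else [((x+.5)/k+x0-.5,(y+.5)/k+y0-.5,r/k) for x,y,r in h[0][:3]]
if __name__=="__main__":
    d=pickle.load(open(sys.argv[1],'rb')); b=float(sys.argv[2])
    for n in d:
        s=d[n];g=cv2.cvtColor(s['frame'],cv2.COLOR_RGB2GRAY);obs=[]
        for a in (b,b-72,b+72):
            p=proj(s,knob(a)); D=np.linalg.norm(knob(a)-s['origin']); r=.013*s['mtx'][0,0]/D
            q=[c for c in circ(g,p,int(3*r),(.8*r,1.25*r)) if np.hypot(c[0]-p[0],c[1]-p[1])<r]; print(n,a,p.round(1),r.round(1),np.round(q,2).tolist())
            if q: obs.append((min(q,key=lambda c:np.hypot(c[0]-p[0],c[1]-p[1]))[:2],a))
        if len(obs)>1: x,e=fit(s,obs); print(n,"alpha",b+x[0],x[1:],e)
        hs=cv2.cvtColor(s['frame'],cv2.COLOR_RGB2HSV);m=cv2.inRange(hs,(10,90,60),(32,255,255));n_,l,st,ce=cv2.connectedComponentsWithStats(m)
        print([(st[i].tolist(),ce[i].round(1)) for i in range(1,n_) if st[i,4]>6 and 280<ce[i][0]<380 and 90<ce[i][1]<260])
E
python3 ang.py s4.pkl 34
```

```text
scene 34.0 [364.4 225.1] 5.6 [[364.4200134277344, 222.75, 5.610000133514404]]
scene -38.0 [366.5 181.2] 5.2 [[366.4200134277344, 180.5800018310547, 5.090000152587891]]
scene 106.0 [358.9 272. ] 5.3 [[359.0799865722656, 271.75, 5.230000019073486]]
scene alpha 31.223686001144074 [ 0.04553026 -0.12151023] 0.3735837089582526
[([360, 211, 7, 9, 42], array([363.7, 215. ]))]
wrist 34.0 [326.   26.8] 16.4 []
wrist -38.0 [326.2 225.3] 16.2 [[323.75, 230.0800018310547, 15.460000038146973]]
wrist 106.0 [325.7  13.4] 10.9 []
[([316, 127, 18, 20, 271], array([324.7, 136.2]))]
```

```bash
python3 -c "
from go import *
import pickle
w=pickle.load(open('s4.pkl','rb'))['wrist']
print(fit(w,[((325,36),34),((325.5,229.7),-38)]))
s=state();print(s['eef_pos'])
for u,z in [(0,.2),(-.02,.15)]: print(shift(u,z))
for a,r in ((24,.088),(28,.088),(31,.088),(34,.088),(36,.088),(38,.088)): print(a,shift(*push(a,r)))
"
```

```text
(array([-4.63402553,  0.84656693,  2.31576561]), np.float64(0.18012363087141714))
[0.42456579 0.18200562 0.37832079]
[0.077  0.0003 0.0162]
[0.057  0.0003 0.0663]
24 [0.0964 0.0002 0.1334]
28 [0.1021 0.0002 0.1357]
31 [0.1063 0.0002 0.1377]
34 [0.1104 0.0002 0.1399]
36 [0.113  0.0002 0.1415]
38 [0.1156 0.0002 0.1432]
```

Scene gives α ≈ 31.2° and wrist ≈ 29.4°, so the wheel is about 5° short of 36°. A gentle further push follows. The last command of 34° landed about 3° low, so I'll command about 38°.

Call:
jog_arm(moves=[[[0.04,0,0.03,0,1],[0.075,0,0.06,0,1],[0.085,0,0.1,0,1],[0.09,0,0.13,0,1],[0.098,0,0.134,0,1],[0.104,0,0.137,0,1],[0.108,0,0.139,0,1],[0.11,0,0.14,0,1]]])

```text
time: 12.6
eef_pos: [0.5337, 0.1655, 0.2401]
tcp_rot: [[0.988, -0.152, 0.002], [-0.152, -0.988, 0.0], [0.002, -0.001, -1.0]]
contact_force: [0.3, 0.1, 0.5]
width: -0.0001
finger_force: 0.0
```

Call:
jog_arm(moves=[[[0.002,0,0.001,0,1],[0.004,0,0.002,0,1],[0.0055,0,0.003,0,1],[0.0055,0,0.003,0,1],[0.0055,0,0.003,0,1],[0.0055,0,0.003,0,1]]])

```text
time: 13.2
eef_pos: [0.5384, 0.1647, 0.2361]
tcp_rot: [[0.988, -0.151, 0.0], [-0.151, -0.988, 0.0], [0.0, -0.0, -1.0]]
contact_force: [-0.8, 1.2, 3.7]
width: 0.0003
finger_force: 1.6
```

Call:
jog_arm(moves=[[[-0.01,0,-0.01,0,1],[-0.025,0,-0.05,0,1],[-0.05,0,-0.09,0,1],[-0.075,0,-0.14,0,1],[-0.115,0,-0.14,0,1],[-0.115,0,-0.14,0,1],[-0.115,0,-0.14,0,1],[-0.115,0,-0.14,0,1]]])

```text
time: 14.0
eef_pos: [0.4247, 0.182, 0.3756]
tcp_rot: [[0.988, -0.152, -0.0], [-0.152, -0.988, -0.0], [-0.0, 0.0, -1.0]]
contact_force: [-0.5, -0.7, 0.2]
width: 0.0001
finger_force: 0.0
```

```bash
python3 look.py s5; python3 ang.py s5.pkl 35
```

```text
14.0 [0.42473805 0.18198224 0.37557428] [-0.5 -0.7  0.2]
scene 35.0 [364.3 226. ] 5.6 [[364.4200134277344, 226.9199981689453, 5.320000171661377]]
scene -37.0 [366.5 181.3] 5.2 [[366.75, 181.25, 5.050000190734863]]
scene 107.0 [358.8 272.2] 5.3 [[358.75, 272.25, 5.179999828338623]]
scene alpha 36.33217368084029 [-0.13623629  0.27705623] 0.13228734539411663
[([360, 212, 7, 10, 56], array([363.6, 216.9]))]
wrist 35.0 [326.   23.8] 16.5 []
wrist -37.0 [326.2 225.3] 16.5 [[324.0799865722656, 227.4199981689453, 15.529999732971191]]
wrist 107.0 [325.7  14.2] 10.9 []
[([316, 125, 18, 20, 268], array([324.8, 134.5]))]
```

Call:
jog_arm(moves=[[[0,0,-0.045,0,1],[-0.005,0.04,-0.045,0,1],[-0.01,0.08,-0.045,0,1],[-0.015,0.12,-0.045,0,1],[-0.02,0.16,-0.045,0,1],[-0.025,0.2,-0.045,0,1],[-0.03,0.24,-0.045,0,1],[-0.035,0.28,-0.045,0,1]]])

```text
time: 14.9
eef_pos: [0.3472, -0.0911, 0.4204]
tcp_rot: [[0.988, -0.152, -0.001], [-0.152, -0.988, 0.0], [-0.001, -0.0, -1.0]]
contact_force: [1.2, 0.2, 0.3]
width: 0.0003
finger_force: 0.0
```

Call:
jog_arm(moves=[[[-0.005,0.04,0,0,1],[-0.01,0.08,0,0,1],[-0.015,0.12,0,0,1],[-0.02,0.16,0,0,1],[-0.025,0.2,0,0,1],[-0.03,0.24,0,0,1],[-0.035,0.28,0,0,1],[-0.035,0.28,0,0,1]]])

```text
time: 15.7
eef_pos: [0.2693, -0.3649, 0.4187]
tcp_rot: [[0.988, -0.156, -0.002], [-0.156, -0.988, 0.003], [-0.003, -0.003, -1.0]]
contact_force: [-0.0, 0.0, 0.5]
width: 0.0002
finger_force: 0.0
```

```bash
python3 -c "
from rig import *
import pickle
print(state()['eef_pos'])
pickle.dump({n:snapshot(n) for n in('scene','top')},open('s6.pkl','wb'))"; python3 ang.py s6.pkl 36
python3 - <<'E'
import pickle
d=pickle.load(open('s0.pkl','rb'));pickle.dump(d,open('s0b.pkl','wb'))
E
python3 ang.py s0b.pkl 50.7
```

```text
[ 0.26926018 -0.36490467  0.41871295]
scene 36.0 [364.3 226.9] 5.6 [[364.5799865722656, 226.5800018310547, 5.309999942779541]]
scene -36.0 [366.5 181.5] 5.2 [[366.4200134277344, 180.9199981689453, 5.079999923706055]]
scene 108.0 [358.8 272.4] 5.2 [[358.9200134277344, 272.4200134277344, 5.079999923706055]]
scene alpha 35.890164671986184 [-0.12015119  0.25519975] 0.33524739884883076
[([361, 212, 6, 10, 54], array([363.7, 216.7]))]
top 36.0 [261.7 224.3] 5.2 [[261.5799865722656, 224.75, 5.130000114440918]]
top -36.0 [253.4 279.6] 5.3 [[252.75, 279.75, 5.329999923706055]]
top 108.0 [270.  219.2] 4.7 []
top alpha 37.997759008215084 [ 0.5698175 -1.5749172] 0.14249344196499591
[]
scene 50.7 [363.1 239.7] 5.5 []
scene -21.299999999999997 [366.7 186. ] 5.3 []
scene 122.7 [358.1 273.8] 5.1 []
[]
top 50.7 [264.  217.6] 5.1 [[264.0799865722656, 218.0800018310547, 4.900000095367432]]
top -21.299999999999997 [254.2 268.1] 5.3 [[253.9199981689453, 268.4200134277344, 4.949999809265137]]
top 122.7 [270.5 225.8] 4.6 []
top alpha 51.110627889072724 [ 0.12870309 -0.63195577] 0.15746528406701413
[]
```

```bash
cat > joint.py <<'E'
from ang import *
S=[];O=[]
for i in range(8):
    for n in('scene','top'):
        s=snapshot(n);g=cv2.cvtColor(s['frame'],cv2.COLOR_RGB2GRAY)
        for a in (36,-36,108,-108,180):
            p=proj(s,knob(a));r=.013*s['mtx'][0,0]/np.linalg.norm(knob(a)-s['origin'])
            q=[c for c in circ(g,p,int(3*r),(.8*r,1.25*r)) if np.hypot(c[0]-p[0],c[1]-p[1])<.5*r]
            if q: S.append(s);O.append((n,a,q[0][:2]))
f=lambda x:np.concatenate([proj(s,knob(a+x[0])+x[1:])-q for s,(n,a,q) in zip(S,O)])
r=least_squares(f,[0,0,0,0],loss='soft_l1',f_scale=.3);print("joint d_alpha",r.x.round(4),np.sqrt(2*r.cost/len(O)))
for k in sorted({o[:2] for o in O}): 
    i=[j for j,o in enumerate(O) if o[:2]==k]; print(k,len(i),np.mean(r.fun.reshape(-1,2)[i],0).round(2))
g=lambda x:np.concatenate([f([*x,0]),[]]);r=least_squares(lambda x:f([x[0],x[1],x[2],-.003]),[0,0,0]);print("z fixed .145",r.x)
E
python3 joint.py
```

```text
joint d_alpha [-0.1996 -0.0015  0.0006 -0.0018] 0.4367055573457198
('scene', -108) 3 [0.36 0.03]
('scene', -36) 8 [0.19 0.59]
('scene', 36) 8 [-0.11 -0.24]
('scene', 108) 8 [-0.01 -0.28]
('top', -36) 3 [ 0.57 -0.18]
('top', 36) 7 [ 0.18 -0.25]
('top', 108) 2 [-0.6   0.57]
z fixed .145 [-0.1914775  -0.00204856  0.00077102]
```

A joint fit over both cameras gives the spoke at 35.8°, so the nipple is within about 0.5° of upright. The arm is clear, so I'm handing in.

```bash
python3 -c "
from rig import *
print(finish_job())"
```

```text
the job is handed in; nothing more can be done
None
```

The wheel stands with the grease nipple straight up, within about 0.5° by camera measurement. I only pushed with closed fingertips (at the start of some strokes they probably pushed the ball knob), the moves kept clear of the nipple and other items (no before/after check), and the job was handed in at about 16–17 s with the arm clear.

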